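# Tuck the painter's straightedge under the board's loose flap and hold it flat

### The job

Lift the aluminium straightedge over to the plywood painting board and slide its wide thin side squarely about 20 mm in under the loose steel flap, the whole length of that edge under the flap, without lifting the flap. Finish while still holding the straightedge, pressed firmly down flat on the board, as if for a painter to draw a brush along it. Leave the badges, jars, dish and brush where they are.

Things in the scene. Friction and masses are not known exactly. Their poses are not given: they have to be found in the camera images.
- guide_rib (a point): Centre of the straightedge's upright finger rib, 19 mm above the blade's underside. The rib is 12 mm thick (x), 120 mm long (y) and stands 4 to 34 mm above the underside. x points level from the rib to the wide thin side (the edge to be tucked, 58 mm ahead of this point; the trailing edge is 22 mm behind it), y along the rib, z up.
- guide_edge (a point): Middle of the straightedge's edge to be tucked, at its underside; same axes as guide_rib.
- flap_edge (a point): Point on the board's top face straight below the middle of the flap's free edge; x points from the open front of the board to the flap and its hinge, y along the flap, z up. The steel flap is 254 mm long (y), 55 mm deep (x), 3 mm thick and rests level on 10 mm rests at its ends: the slot under it is 10 mm high, 234 mm long, open to -x and closed by a bar 58 mm in.
- flap (a joint): Lift angle of the flap (rad): 0 lying on its rests, growing as its free edge rises. Hinged along its far edge (55 mm beyond flap_edge, 11.5 mm above the board); it weighs 0.12 kg and swings up at a touch from below.
- badge1: loose domed brass badge, 24 mm across, 8 mm high, lying near the front right corner of the board (85 mm towards the front of the board's centre, 100 mm to the right); leave it alone
- badge2: the same, near the front left corner of the board (100 mm to the left); leave it alone
- jar1: small paint jar, 40 mm across, 50 mm tall, near the middle line of the bench; leave it alone
- jar2: small paint jar, 40 mm across, 55 mm tall, farther along the middle line; leave it alone
- jar3: paint jar, 52 mm across, 65 mm tall, at the back; leave it alone
- dish: shallow white dish, 64 mm across, 16 mm tall, at the back; leave it alone
- brush: paint brush 170 mm long lying at the back; leave it alone
- guide: The aluminium straightedge: a flat blade 80 mm (x) by 150 mm (y) by 4 mm thick with the rib on top, about 0.2 kg, starting flat on the bench. Origin at the middle of the blade's underside, 18 mm ahead (x) of the rib's middle plane; same axes as guide_rib.
- board: The plywood painting board with its flap, fixed to the bench: 210 mm (x) by 260 mm (y), 18 mm thick. Origin at the centre of its underside, 35 mm before flap_edge (-x); the front edge is 140 mm before flap_edge. Same axes as flap_edge.
There are look-alikes about, which are no part of the job. What is meant by the guide is not green or pink, and is the smaller of those in its own colour.

How it is judged:
By the outcome, as a careful person would: the job done as asked, in the order asked, and still so for the second after the job is handed in, while the arm keeps its last pose, push and grip.
It also fails if it takes over 43 s, if anything falls off the work surface, if the arm or the gripper's body presses on something with over 40 N, if the wrist force passes 120 N, or if a joint passes its speed limit or range.

### The arm

A 6-joint arm with a two-finger parallel gripper is mounted at the origin on the work surface. World frame = base frame: x ahead of the robot, y to its left, z up, the work surface at z = 0. Lengths are in m, angles in rad, forces in N, time in s.
With the tool pointing down it reaches from about 0.275 to 0.85 m from the base axis. Payload 5.2 kg.
Tool frame: the origin (TCP) lies between the finger pads; the fingertips stand 25 mm ahead of it and the grasp point (between the pads) lies 6 mm ahead of it; z points along the fingers, y is the line along which they close (so a half turn about z gives the same grasp; the last joint's range is limited). The gripper opens to 85 mm and grips with 20 to 120 N. Pads are 22 mm wide; open, the fingers measure 114 mm over their backs; the gripper's body (76 mm by 85 mm) begins 54 mm behind the grasp point. The pads swing forward as they close: fully open they stand 13 mm farther back than shut.
Start: joints at [-1.422, 0.259, 1.535, -0, 1.348, -0.203], TCP at [0.19, -0.516, 0.256] pointing down, gripper open.
Joint ranges: [-3.14, 3.14], [-0.91, 2.08], [0.19, 2.58], [-1.22, 4.36], [0.22, 2.71], [-3.12, 3.12]. Speed limits (rad/s): [2.57, 2.57, 3.14, 3.14, 3.14, 3.14].

### API

Orientations are given as [roll, pitch, yaw] about the fixed x, y, z axes, in that order (R = Rz(yaw) Ry(pitch) Rx(roll)).
In Python, from workcell import r, camera, ticket gives the robot as it stands. The module is installed in compiled form; this text tells all that it offers.
- The arm moves only by the shell command python3 -m pendant 'ROWS' [OPENING] [FORCE]. ROWS is JSON, one flat list of numbers, 6 for each row, row after row: the shift along the tool's x, y, z in units of 800 mm (1.0 is 800 mm), then the turn, a rotation vector about the tool's x, y, z in units of 90 degrees (1.0 is 90 degrees). In form: [tx, ty, tz, ax, ay, az, tx, ty, tz, ax, ay, az, ...]. A call has 1 to 20 rows; each row shifts and turns the commanded pose from where the row before left it, along the tool's axes as they then stand; what a row does not reach is not made up. A row lasts 1/12 s, in which the tool goes at most 41.7 mm and 7.16 degrees, less where a joint would pass 70% of its speed; a pose out of reach is approached as far as the arm can. A call with a number of a shift or a turn outside -1 to 1 is refused whole. A call with a gripper value outside its range is refused whole. OPENING is the closure, from 0 (fully open) to 1 (shut), set as the call begins (- or left out, the last holds). The fingers move at their own pace and stop on an object; FORCE is the grip in N (left out, the last holds). Time passes only in rows, so rows that do not move let the fingers close. It gives the time, the measured TCP pose, the force, the opening and the grip force at its end, in the units of the state.
- r.read_state(): the state, without advancing time (a new reading comes with each control period).
- camera(name): name is "scene" or "top" or "wrist"; returns a dict with "img" (384x512x3 uint8, blue, green, red), "fx", "fy", "cx", "cy" (pixels), "k1" (the pictures are not rectified: a ray, as slopes to the right and down, at radius r is drawn at 1 + k1 r^2 times it, then the intrinsics apply), "R" (3x3) and "t" (3): a world point X has camera coordinates R X + t. Camera axes: x right, y down, z forward; pixel columns grow to the right and rows downward; lengths in m; the calibration is good to about 2 mm. A picture is of the moment at which its call begins. There is no depth.
- ticket.close_job(): hands the job in; it is judged then, once.
The state is a dict: "time": time; "joint_positions": joint angles; "joint_velocities": joint speeds; "joint_torque": joint torques, N m; "ee_pos": TCP position; "tcp_rot": TCP orientation; "ft_force": force on the tool from outside, world axes, zero at the start; "torque": the same for the moment, N m; "opening": finger opening in m; "grip_force": force on a finger pad.
Only numpy, scipy, OpenCV 4.12 (cv2) and the standard library are available. Lean on these libraries where they do the work, as an engineer would, in place of code of your own. Each camera call takes 0.05 s, during which the arm holds its last target. There are 200 camera calls.

## Working session

There is one attempt and no reset: what is moved stays moved. The work goes in short steps, Python scripts to look and compute and a shell command to move; the robot and the scene stay as the last step left them, time stands still between calls to the robot, and variables do not carry over. Pictures are saved under pics/ and viewed, at most 10 in all, crops included, and the job is handed in when it is done.

```bash
mkdir -p pics; cat > h.py <<'E'
import numpy as np, cv2
from workcell import r, camera, ticket
def ray(c,u,v):
    x,y=(u-c["cx"])/c["fx"],(v-c["cy"])/c["fy"]
    a,b=x,y
    for _ in range(20):
        k=1+c["k1"]*(a*a+b*b); a,b=x/k,y/k
    R=np.array(c["R"]);t=np.array(c["t"])
    return -R.T@t, R.T@np.array([a,b,1.])
def onplane(c,u,v,z):
    o,d=ray(c,u,v); return o+d*(z-o[2])/d[2]
def proj(c,X):
    p=np.array(c["R"])@np.array(X)+np.array(c["t"]); a,b=p[:2]/p[2]; k=1+c["k1"]*(a*a+b*b)
    return a*k*c["fx"]+c["cx"], b*k*c["fy"]+c["cy"]
E
python3 - <<'E'
from h import *
import pickle
for n in ("scene","top"):
    c=camera(n); pickle.dump(c,open(n+".pkl","wb"))
    cv2.imwrite(f"pics/{n}0.png",cv2.resize(c["img"],(800,600)))
    print(n,-np.array(c["R"]).T@np.array(c["t"]),c["fx"],c["k1"])
print(r.read_state())
E
```

```text
scene [1.08681254 0.51729218 1.12383237] 444.12978405220196 -0.05787436598384674
top [ 0.31229697 -0.040708    1.62523807] 478.9307848508437 -0.16050421217605376
{'time': 0.1, 'joint_positions': array([-1.42180186e+00,  2.59317646e-01,  1.53597926e+00,  1.41362089e-05,
        1.34801860e+00, -2.02765839e-01]), 'joint_velocities': array([ 0.00129638, -0.00138897, -0.00507345, -0.00011194,  0.00189835,
       -0.00018632]), 'joint_torque': array([ 2.14012252e-03, -4.46969175e+01, -2.91250437e+01, -1.57758905e-04,
        6.32474184e-03,  2.31641224e-05]), 'ee_pos': array([ 0.18948048, -0.5158629 ,  0.25552997]), 'tcp_rot': array([-3.13990787e+00, -3.60447060e-04,  3.51756867e-01]), 'ft_force': array([-0.18644375, -0.52344048,  0.05797981]), 'torque': array([ 0.01378862, -0.06415643,  0.00797566]), 'grip_force': 0.0, 'opening': 0.08514676509498692}
```

View pics/top0.png

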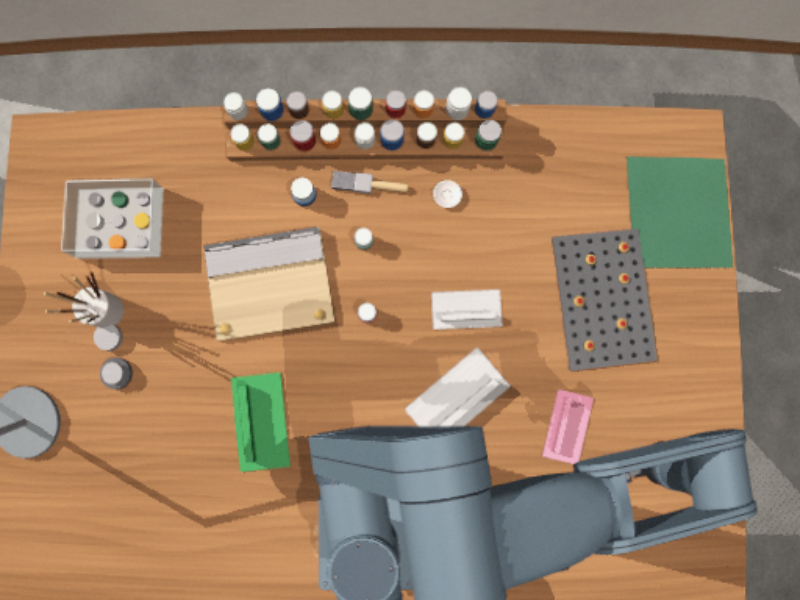

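View pics/scene0.png

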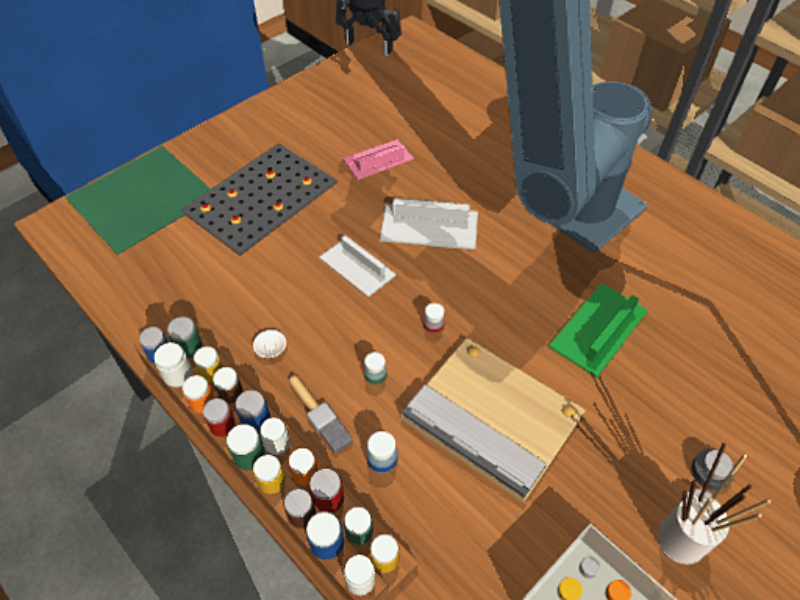

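Candidates in the top view (800x600 scale): white/silver blade at (467,309), a larger silver one at (458,390), green at (260,422) and pink at (568,426). The one meant should be (467,309), the smaller silver one. I'll confirm that by size and a crop, and crop the board as well.

```bash
python3 - <<'E'
from h import *
import pickle
c=pickle.load(open("top.pkl","rb")); s=pickle.load(open("scene.pkl","rb"))
im=c["img"]
hsv=cv2.cvtColor(im,cv2.COLOR_BGR2HSV)
m=((hsv[...,1]<45)&(hsv[...,2]>110)).astype(np.uint8)
n,l,st,ce=cv2.connectedComponentsWithStats(m)
for i in range(1,n):
    x,y,w,h,a=st[i]
    if a>250 and 100<ce[i][0]<400 and 130<ce[i][1]<280:
        ct=max(cv2.findContours((l==i).astype(np.uint8),0,2)[0],key=cv2.contourArea)
        b=cv2.boxPoints(cv2.minAreaRect(ct)); 
        P=np.array([onplane(c,u,v,.004)[:2] for u,v in b]);print(a,ce[i],b.round(1).tolist(),P.round(3).tolist(),[round(np.linalg.norm(P[k]-P[k-1]),3) for k in range(4)])
a=cv2.resize(im[175:220,265:330],None,fx=6,fy=6,interpolation=2)
b=cv2.resize(im[140:225,125:220],None,fx=6,fy=6,interpolation=2)
sc=s["img"]
d=cv2.resize(sc[145:195,195:260],None,fx=6,fy=6,interpolation=2)
e=np.zeros((600,800,3),np.uint8)
aa=cv2.resize(im[175:220,265:330],(390,270),interpolation=2);e[:270,:390]=aa
e[290:590,:390]=d
bb=cv2.resize(im[140:225,125:220],(400,358),interpolation=2);e[:358,400:]=bb
ff=cv2.resize(sc[210:325,250:380],(270,239),interpolation=2);e[360:599,400:670]=ff
cv2.imwrite("pics/crop1.png",e)
E
```

```text
1471 [168.29503739 160.8592794 ] [[129.89999389648438, 156.60000610351562], [203.1999969482422, 144.89999389648438], [206.39999389648438, 164.89999389648438], [133.10000610351562, 176.60000610351562]] [[0.644, 0.359], [0.682, 0.103], [0.612, 0.091], [0.573, 0.345]] [np.float64(0.072), np.float64(0.259), np.float64(0.071), np.float64(0.257)]
3659 [386.36704017 191.73353375] [[353.20001220703125, 151.8000030517578], [408.29998779296875, 144.39999389648438], [419.79998779296875, 230.0], [364.70001220703125, 237.39999389648438]] [[0.656, -0.419], [0.684, -0.619], [0.381, -0.646], [0.359, -0.449]] [np.float64(0.299), np.float64(0.202), np.float64(0.304), np.float64(0.198)]
1037 [298.06653809 197.62970106] [[275.6000061035156, 186.6999969482422], [319.6000061035156, 184.8000030517578], [320.70001220703125, 208.39999389648438], [276.70001220703125, 210.39999389648438]] [[0.535, -0.146], [0.541, -0.297], [0.459, -0.299], [0.454, -0.148]] [np.float64(0.081), np.float64(0.152), np.float64(0.082), np.float64(0.151)]
1820 [293.42857143 251.81153846] [[258.1000061035156, 261.3999938964844], [305.3999938964844, 221.8000030517578], [326.70001220703125, 247.10000610351562], [279.3999938964844, 286.79998779296875]] [[0.282, -0.083], [0.414, -0.245], [0.327, -0.316], [0.196, -0.154]] [np.float64(0.111), np.float64(0.209), np.float64(0.112), np.float64(0.209)]
```

View pics/crop1.png

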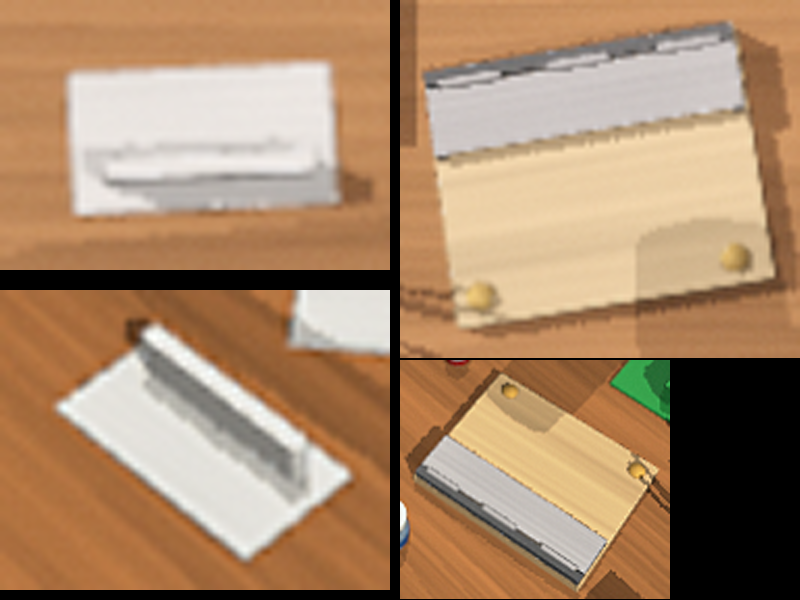

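The crop settles it. The piece at top pixel (467,309) measures 81x151 mm, so it is the guide; the other silver one is 111x209 mm. The rib sits towards -x and the wide side faces +x, towards the flap side. Next I'll measure the board and rib precisely.

```bash
cat > meas.py <<'E'
from h import *
def edge(c,A,B,half=5,n=40):
    """subpixel strongest grey step along normals of line A->B (world pts), fitted in pixels"""
    g=cv2.GaussianBlur(cv2.cvtColor(c["img"],cv2.COLOR_BGR2GRAY).astype(np.float32),(0,0),.8)
    a,b=np.array(proj(c,A)),np.array(proj(c,B)); d=(b-a)/np.linalg.norm(b-a); nn=np.array([-d[1],d[0]])
    s=np.arange(-half,half+.01,.25); P=[]
    for f in np.linspace(.12,.88,n):
        p=a+(b-a)*f; q=(p+s[:,None]*nn).astype(np.float32)
        v=cv2.remap(g,q[:,0].copy(),q[:,1].copy(),1).ravel(); k=np.argmax(abs(np.gradient(v))); P.append(p+s[k]*nn)
    P=np.array(P); l=cv2.fitLine(P.astype(np.float32),cv2.DIST_HUBER,0,.01,.01).ravel()
    e=(P-l[2:])@np.array([-l[1],l[0]])
    return l,np.median(abs(e))
def wline(c,l,z):
    p=l[2:];d=l[:2]; return onplane(c,*(p-20*d),z)[:2],onplane(c,*(p+20*d),z)[:2]
E
python3 - <<'E'
from meas import *
import pickle
T=pickle.load(open("top.pkl","rb"));S=pickle.load(open("scene.pkl","rb"))
# initial board frame from top pixels
fl,fr=onplane(T,138.8,217.7,.018),onplane(T,214.3,206.0,.018)
el,er=onplane(T,135.2,177.5,.031),onplane(T,207.2,165.65,.031)
print("front",fl,fr,"flapedge",el,er)
y=(fl-fr)/np.linalg.norm(fl-fr); yaw=np.arctan2(-y[0],y[1]); x=np.array([y[1],-y[0],0])
print("yaw",yaw, "flapyaw",np.arctan2(-(el-er)[0],(el-er)[1]),"len",np.linalg.norm(fl-fr),np.linalg.norm(el-er),"front->flap",((el+er)/2-(fl+fr)/2)@x)
F=(el+er)/2; ye=(el-er)/np.linalg.norm(el-er)
for n,c in(("top",T),("scene",S)):
    for nm,A,B,z in(("front",fl,fr,.018),("left",fl,fl+.14*x,.018),("right",fr,fr+.14*x,.018),("flap",F+ye*.12,F-ye*.12,.031),):
        l,e=edge(c,A,B,4); p,q=wline(c,l,z); d=(q-p)/np.linalg.norm(q-p)
        yy=d if abs(d[1])>abs(d[0]) else np.array([-d[1],d[0]]); yy=yy*np.sign(yy[1])
        nrm=np.array([d[1],-d[0]]); nrm*=np.sign(nrm[np.argmax(abs(nrm))])
        print(n,nm,"yaw",round(np.arctan2(-yy[0],yy[1]),4),"normal offset",round(float(p@nrm),4),nrm.round(3),"res",round(float(e),2), "F offs",round(float(F[:2]@nrm),4))
# rib top from hints (z=.034)
g=.036;gx=np.array([np.cos(g),np.sin(g),0]);gy=np.array([-gx[1],gx[0],0]);G=np.array([.497,-.2225,0])
for n,c in(("top",T),("scene",S)):
    for nm,X,z in(("lead",40,.004),("trail",-40,.004),("ribfront",-12,.034),("ribback",-24,.034)):
        A=G+gx*X/1e3+np.array([0,0,z]); h=.056 if 'rib' in nm else .075
        l,e=edge(c,A+gy*h,A-gy*h,3);p,q=wline(c,l,z);d=(q-p)*np.sign((q-p)[1]);d/=np.linalg.norm(d)
        print(n,nm,"yaw",round(np.arctan2(-d[0],d[1]),4),"x at y=-.2225",round(p[0]+(-.2225-p[1])*d[0]/d[1],4),"res",round(float(e),2))
    for sgn in(1,-1):
        A=G+gy*.075*sgn+np.array([0,0,.004]);l,e=edge(c,A-gx*.04,A+gx*.04,3);p,q=wline(c,l,.004);print(n,"end",sgn,"y at x=.497",round(p[1]+(.497-p[0])*(q-p)[1]/(q-p)[0],4),round(float(e),2))
E
```

```text
front [0.43016293 0.31926457 0.018     ] [0.46859717 0.06302637 0.018     ] flapedge [0.56584028 0.3315367  0.031     ] [0.6044918  0.08650269 0.031     ]
yaw 0.14888428532943468 flapyaw 0.15645033211961543 len 0.259104625851525 0.24806371155837628 front->flap 0.13693518764965573
top front yaw 0.155 normal offset 0.4748 [0.988 0.154] res 0.22 F offs 0.6104
top left yaw 0.1581 normal offset 0.249 [-0.157  0.988] res 0.18 F offs 0.1143
top right yaw 0.1529 normal offset -0.0066 [-0.152  0.988] res 0.15 F offs 0.1175
top flap yaw 0.1548 normal offset 0.6044 [0.988 0.154] res 0.24 F offs 0.6104
scene front yaw 0.1503 normal offset 0.4788 [0.989 0.15 ] res 0.03 F offs 0.6099
scene left yaw 0.1637 normal offset 0.249 [-0.163  0.987] res 0.12 F offs 0.1109
scene right yaw 0.1514 normal offset -0.0039 [-0.151  0.989] res 0.18 F offs 0.1184
scene flap yaw 0.1556 normal offset 0.6143 [0.988 0.155] res 0.18 F offs 0.6105
top lead yaw 0.0412 x at y=-.2225 0.5378 res 0.26
top trail yaw -0.0032 x at y=-.2225 0.4562 res 0.14
top ribfront yaw 0.0389 x at y=-.2225 0.475 res 0.03
top ribback yaw 0.0149 x at y=-.2225 0.4731 res 0.15
top end 1 y at x=.497 -0.1482 0.15
top end -1 y at x=.497 -0.2982 0.27
scene lead yaw 0.0343 x at y=-.2225 0.5397 res 0.05
scene trail yaw 0.0315 x at y=-.2225 0.4581 res 0.11
scene ribfront yaw 0.028 x at y=-.2225 0.4751 res 0.17
scene ribback yaw 0.0459 x at y=-.2225 0.4755 res 0.13
scene end 1 y at x=.497 -0.1447 0.03
scene end -1 y at x=.497 -0.2961 0.2
```

Measurements:

| Item | x | y | Yaw | Notes |
|---|---|---|---|---|
| Guide rib | 0.4805 | -0.222 | 0.036 | - |
| Board | - | - | 0.155 | Flap edge at 0.615 along board x; centre line at 0.122 along board y |

First I'll turn the tool by -0.80 units.

```bash
cat > go.py <<'E'
import sys
from h import *
from scipy.spatial.transform import Rotation as Q
def go(p,yaw):
    s=r.read_state(); R=Q.from_euler("xyz",s["tcp_rot"]); W=Q.from_euler("xyz",[np.pi,0,yaw])
    d=R.inv().apply(np.array(p)-s["ee_pos"])/.8; a=(R.inv()*W).as_rotvec()/(np.pi/2)
    print("t",round(s["time"],2),"shift",d.round(4),"turn",a.round(4),"ft",s["ft_force"].round(1),"open",round(s["opening"],4))
if __name__=="__main__": v=list(map(float,sys.argv[1:])); go(v[:3],v[3])
E
python3 -m pendant '[0,0,0,0,0,-0.0533,0,0,0,0,0,-0.0533,0,0,0,0,0,-0.0533,0,0,0,0,0,-0.0533,0,0,0,0,0,-0.0533,0,0,0,0,0,-0.0533,0,0,0,0,0,-0.0533,0,0,0,0,0,-0.0533,0,0,0,0,0,-0.0533,0,0,0,0,0,-0.0533,0,0,0,0,0,-0.0533,0,0,0,0,0,-0.0533,0,0,0,0,0,-0.0533,0,0,0,0,0,-0.0533,0,0,0,0,0,-0.0533,0,0,0,0,0,0]' 0.45 60
python3 go.py .4805 -.222 .12 1.607
```

```text
time: 1.43
ee_pos: [0.1895, -0.516, 0.2558]
tcp_rot: [-3.141, -0.001, 1.611]
ft_force: [0.1, -0.7, 0.4]
opening: 0.0472
grip_force: 0.0
t 1.43 shift [0.3526 0.3781 0.1701] turn [-0.0001 -0.0007  0.0023] ft [ 0.1 -0.7  0.4] open 0.0472
```

```bash
python3 -m pendant '[0.0176,0.0189,0.0085,0,0,0,0.0176,0.0189,0.0085,0,0,0,0.0176,0.0189,0.0085,0,0,0,0.0176,0.0189,0.0085,0,0,0,0.0176,0.0189,0.0085,0,0,0,0.0176,0.0189,0.0085,0,0,0,0.0176,0.0189,0.0085,0,0,0,0.0176,0.0189,0.0085,0,0,0,0.0176,0.0189,0.0085,0,0,0,0.0176,0.0189,0.0085,0,0,0,0.0176,0.0189,0.0085,0,0,0,0.0176,0.0189,0.0085,0,0,0,0.0176,0.0189,0.0085,0,0,0,0.0176,0.0189,0.0085,0,0,0,0.0176,0.0189,0.0085,0,0,0,0.0176,0.0189,0.0085,0,0,0,0.0176,0.0189,0.0085,0,0,0,0.0176,0.0189,0.0085,0,0,0.0023,0.0176,0.0189,0.0085,0,0,0,0,0,0,0,0,0]'
python3 go.py .4805 -.222 .031 1.607
python3 - <<'E'
from h import *
c=camera("wrist"); s=r.read_state()
for x in(-.006,.006):
  for y in(-.06,.06):
    g=.036;X=[.4805+x*np.cos(g)-y*np.sin(g),-.222+x*np.sin(g)+y*np.cos(g),.034]
    u=tuple(int(round(k)) for k in proj(c,X)); cv2.circle(c["img"],u,2,(0,0,255),-1)
cv2.imwrite("pics/w1.png",c["img"])
E
```

```text
time: 3.1
ee_pos: [0.4679, -0.2355, 0.1256]
tcp_rot: [-3.14, -0.003, 1.604]
ft_force: [0.2, -0.5, 0.5]
opening: 0.047
grip_force: 0.0
t 3.1 shift [0.0161 0.0164 0.1183] turn [-0.0007 -0.0017 -0.0022] ft [ 0.2 -0.5  0.5] open 0.047
```

View pics/w1.png

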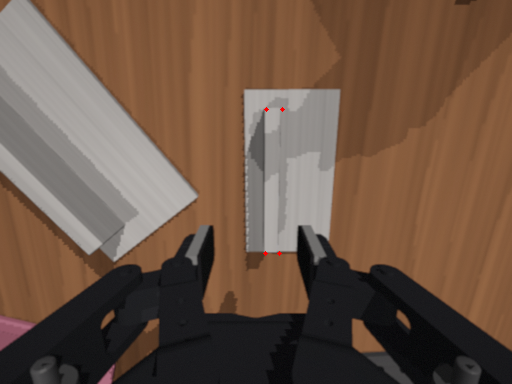

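The wrist picture shows the guide ahead. My predicted rib corners, at (266,109), (282,109), (265,253) and (279,253), fall on the rib's edges, so I'll descend.

```bash
python3 -m pendant '[0.008,0.0082,0,0,0,-0.001,0.008,0.0082,0,0,-0.001,-0.001,0,0,0.02,0,0,0,0,0,0.02,0,0,0,0,0,0.02,0,0,0,0,0,0.02,0,0,0,0,0,0.014,0,0,0,0,0,0.01,0,0,0,0,0,0.005,0,0,0,0,0,0.003,0,0,0,0,0,0,0,0,0,0,0,0,0,0,0]'
python3 go.py .4805 -.222 .031 1.607
```

```text
time: 4.15
ee_pos: [0.4799, -0.2257, 0.0381]
tcp_rot: [3.141, 0.002, 1.607]
ft_force: [0.1, 0.3, 0.1]
opening: 0.047
grip_force: 0.0
t 4.15 shift [0.0046 0.0009 0.0088] turn [ 0.0005  0.0014 -0.0001] ft [0.1 0.3 0.1] open 0.047
```

```bash
python3 -m pendant '[0.003,0.0009,0.004,0,0,0,0.0015,0,0.003,0,0,0,0,0,0,0,0,0,0,0,0,0,0,0]'
python3 go.py .4805 -.222 .031 1.607
python3 -m pendant '[0,0,0,0,0,0,0,0,0,0,0,0,0,0,0,0,0,0,0,0,0,0,0,0,0,0,0,0,0,0,0,0,0,0,0,0,0,0,0,0,0,0,0,0,0,0,0,0,0,0,0,0,0,0,0,0,0,0,0,0]' 1 80
python3 go.py .4805 -.222 .031 1.607
```

```text
time: 4.48
ee_pos: [0.48, -0.2215, 0.0319]
tcp_rot: [-3.141, 0.001, 1.607]
ft_force: [-0.1, 0.5, 0.6]
opening: 0.0468
grip_force: 0.0
t 4.48 shift [-0.0006  0.0006  0.0011] turn [-0.0001  0.0009  0.0003] ft [-0.1  0.5  0.6] open 0.0468
time: 5.32
ee_pos: [0.4803, -0.2219, 0.0322]
tcp_rot: [3.141, 0.002, 1.607]
ft_force: [0.1, 0.6, 4.8]
opening: 0.0106
grip_force: 79.2
t 5.32 shift [-0.0002  0.0002  0.0015] turn [0.0003 0.0012 0.0001] ft [0.1 0.6 4.8] open 0.0106
```

```bash
python3 -m pendant '[0,0,-0.003,0,0,0,0,0,-0.008,0,0,0,0,0,-0.015,0,0,0,0,0,-0.02,0,0,0,0,0,-0.02,0,0,0,0,0,-0.02,0,0,0,0,0,-0.02,0,0,0,0,0,-0.02,0,0,0,0,0,-0.014,0,0,0,0,0,0,0,0,0,0,0,0,0,0,0]'
python3 go.py .5068 .2027 .14 1.726
```

```text
time: 6.23
ee_pos: [0.4801, -0.2216, 0.1441]
tcp_rot: [3.141, 0.002, 1.607]
ft_force: [0.2, 1.5, -3.2]
opening: 0.0109
grip_force: 78.4
t 6.23 shift [0.5288 0.0527 0.0041] turn [ 0.0003  0.0013 -0.0756] ft [ 0.2  1.5 -3.2] open 0.0109
```

```bash
python3 -m pendant '[0.015,0.0026,0,0,0,0,0.0265,0.0026,0,0,0,0,0.0285,0.0026,0,0,0,0,0.0285,0.0026,0,0,0,0,0.0285,0.0026,0,0,0,0,0.0285,0.0026,0,0,0,0,0.0285,0.0026,0,0,0,0,0.0285,0.0026,0,0,0,0,0.0285,0.0026,0,0,0,0,0.0285,0.0026,0,0,0,0,0.0285,0.0026,0,0,0,0,0.0285,0.0026,0,0,0,0,0.0285,0.0026,0,0,0,0,0.0285,0.0026,0,0,0,0,0.0285,0.0026,0,0,0,0,0.0285,0.0026,0,0,0,0,0.0285,0.0026,0,0,0,0,0.0285,0.0026,0,0,0,0,0.0265,0.0026,0,0,0,0,0.015,0.0026,0,0,0,0]'
python3 -m pendant '[0,0,0,0,0,-0.025,0,0,0,0,0,-0.025,0,0,0,0,0,-0.025,0,0,0,0,0,0,0,0,0,0,0,0]'
python3 go.py .5068 .2027 .1 1.726
python3 - <<'E'
from h import *
c=camera("wrist"); d=camera("scene")
F=np.array([.5888,.2155]);g=.155;x=np.array([np.cos(g),np.sin(g)]);y=np.array([-x[1],x[0]])
for k in(c,d):
  for a,b,z in((0,.127,.031),(0,-.127,.031),(-.14,.13,.018),(-.14,-.13,.018),(0,0,.018)):
    u=tuple(int(round(q)) for q in proj(k,[*(F+a*x+b*y),z])); cv2.circle(k["img"],u,1,(0,0,255),-1)
o=np.zeros((600,800,3),np.uint8); o[:300,:400]=cv2.resize(c["img"],(400,300))
o[:,400:]=cv2.resize(d["img"][170:345,235:385],(400,600)) if 0 else cv2.copyMakeBorder(cv2.resize(d["img"][170:345,235:385],(400,467)),0,133,0,0,0)
cv2.imwrite("pics/p2.png",o)
E
```

```text
time: 7.9
ee_pos: [0.5043, 0.2134, 0.1418]
tcp_rot: [-3.139, 0.001, 1.609]
ft_force: [0.1, -0.9, -3.1]
opening: 0.0108
grip_force: 78.4
time: 8.32
ee_pos: [0.5053, 0.2108, 0.1424]
tcp_rot: [-3.14, 0.002, 1.724]
ft_force: [0.3, -0.1, -3.1]
opening: 0.0104
grip_force: 78.4
t 8.32 shift [-0.0103  0.0004  0.053 ] turn [-0.0013  0.0011 -0.0014] ft [ 0.3 -0.1 -3.1] open 0.0104
```

View pics/p2.png

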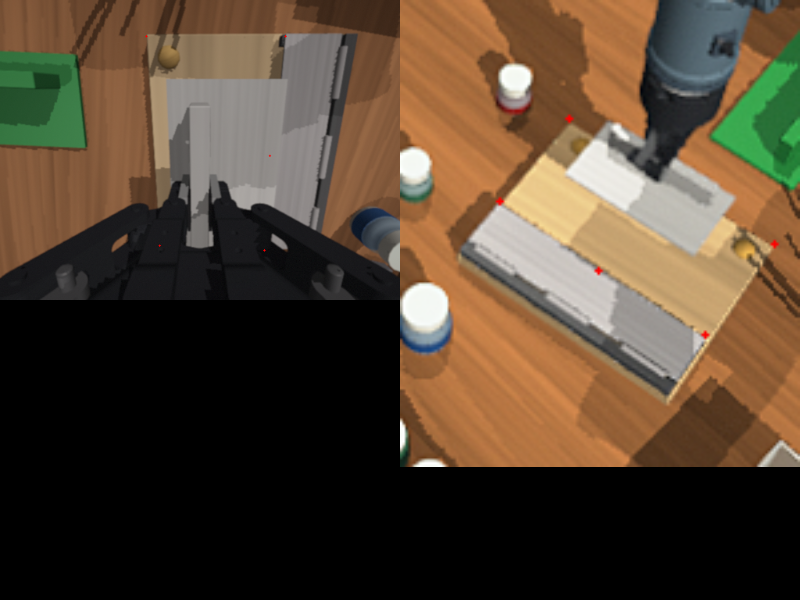

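The flap-edge dots in the scene, (500,201), (598,270) and (705,334), and the wrist dot at (283,38) lie on the real flap. The guide is held level in front of it, so I'll lower to about 3 mm above the board.

```bash
python3 -m pendant '[-0.005,0.0004,0,0,0,-0.001,-0.0053,0,0,-0.001,0.001,0,0,0,0.01,0,0,0,0,0,0.018,0,0,0,0,0,0.02,0,0,0,0,0,0.02,0,0,0,0,0,0.018,0,0,0,0,0,0.011,0,0,0,0,0,0.006,0,0,0,0,0,0.003,0,0,0,0,0,0.0,0,0,0,0,0,0,0,0,0]'
python3 go.py .5068 .2027 .053 1.726
python3 - <<'E'
from h import *
c=camera("wrist"); d=camera("scene");t=camera("top")
o=np.zeros((600,800,3),np.uint8); o[:300,:400]=cv2.resize(c["img"],(400,300))
o[:467,400:]=cv2.resize(d["img"][170:345,235:385],(400,467),interpolation=2)
o[300:,:400]=cv2.resize(t["img"][140:225,115:228],(400,300),interpolation=2)
cv2.imwrite("pics/p3.png",o)
E
```

```text
time: 9.42
ee_pos: [0.5082, 0.2029, 0.059]
tcp_rot: [3.139, -0.0, 1.726]
ft_force: [-0.0, 1.1, -1.7]
opening: 0.0105
grip_force: 78.4
t 9.42 shift [ 0.0001 -0.0018  0.0075] turn [ 0.0016 -0.      0.0003] ft [-0.   1.1 -1.7] open 0.0105
```

View pics/p3.png

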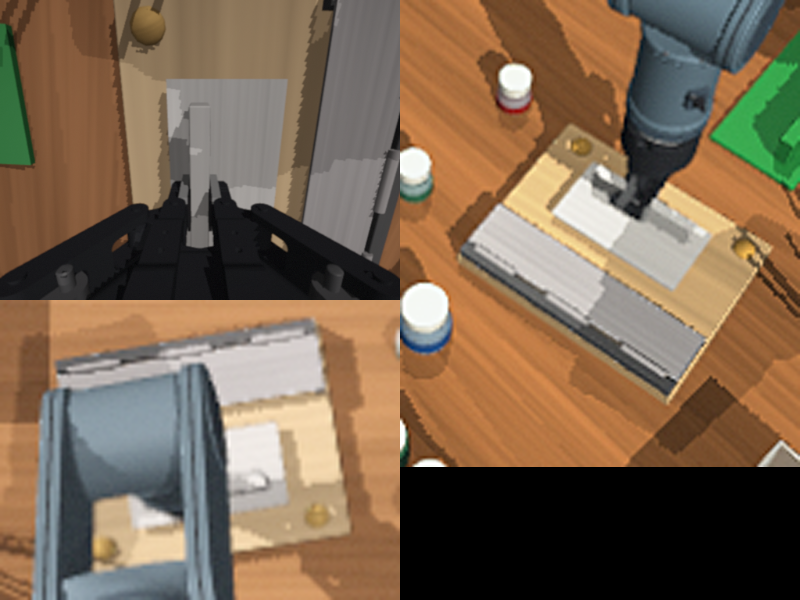

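The guide is parallel to the flap, in front of it and clear of both badges. I'll lower to touch so as to calibrate the height, and measure the edge against the flap.

```bash
python3 -m pendant '[0,-0.0009,0.004,0,0,0,0,-0.0009,0.003,0.001,0,0,0,0,0,0,0,0,0,0,0,0,0,0]'
python3 go.py .5068 .2027 .053 1.726
python3 -m pendant '[0,0,0.001,0,0,0,0,0,0.001,0,0,0,0,0,0.001,0,0,0,0,0,0,0,0,0]'
python3 go.py .5068 .2027 .053 1.726
cat > inhand.py <<'E'
from meas import *
s=r.read_state(); c=camera("scene"); p=s["ee_pos"]; zb=p[2]-.0322; g=s["tcp_rot"][2]-np.pi/2
gx=np.array([np.cos(g),np.sin(g),0]);gy=np.array([-gx[1],gx[0],0]);base=np.array([p[0],p[1],zb])
L=base+gx*.058+[0,0,.004]; l,e=edge(c,L+gy*.075,L-gy*.075,3); a,b=wline(c,l,L[2]); d=(b-a)*np.sign((b-a)[1]);d/=np.linalg.norm(d)
n=np.array([d[1],-d[0]]); print("lead yaw",np.arctan2(-d[0],d[1]),"expected",g,"offset",a@n,"expected",L[:2]@n,"res",e)
F=np.array([.5888,.2155,.031]);f=.155;fx=np.array([np.cos(f),np.sin(f),0]);fy=np.array([-fx[1],fx[0],0])
l,e=edge(c,F+fy*.12,F-fy*.12,3); a2,b2=wline(c,l,.031); d2=(b2-a2)*np.sign((b2-a2)[1]);d2/=np.linalg.norm(d2)
print("flap yaw",np.arctan2(-d2[0],d2[1]),"gap mm",(a2-a)@fx[:2]*1e3, "flap offset",a2@fx[:2],"res",e)
print("lateral of rib in flap frame",(base-F)@fy,"x",(base-F)@fx)
E
python3 inhand.py
```

```text
time: 9.9
ee_pos: [0.506, 0.2026, 0.0526]
tcp_rot: [-3.141, -0.0, 1.727]
ft_force: [0.1, 0.5, -2.6]
opening: 0.011
grip_force: 78.4
t 9.9 shift [ 0.      0.001  -0.0005] turn [-0.0005 -0.      0.0004] ft [ 0.1  0.5 -2.6] open 0.011
time: 10.23
ee_pos: [0.5063, 0.2026, 0.0503]
tcp_rot: [-3.141, -0.0, 1.727]
ft_force: [-0.6, -0.6, -2.1]
opening: 0.0106
grip_force: 78.4
t 10.23 shift [ 0.0001  0.0006 -0.0033] turn [-0.0001 -0.      0.0004] ft [-0.6 -0.6 -2.1] open 0.0106
lead yaw 0.15318831743746725 expected 0.15575988346207836 offset 0.5899960776803003 expected 0.5893040350778562 res 0.20183806253494108
flap yaw 0.1545035240053787 gap mm 24.208854832401467 flap offset 0.6143240455580555 res 0.19711296655068455
lateral of rib in flap frame -3.085300881209983e-05 x -0.08348400064971842
```

```bash
for i in 1 2; do python3 -m pendant '[0,0,0.0006,0,0,0,0,0,0.0006,0,0,0,0,0,0,0,0,0]' | grep -E "ee_pos|ft_"; done
```

```text
ee_pos: [0.5064, 0.2026, 0.0502]
ft_force: [-3.0, -0.4, 3.5]
ee_pos: [0.5064, 0.2026, 0.0502]
ft_force: [-5.4, -0.6, 12.2]
```

Contact is at z=0.0502. I'll raise about 1.5 mm and slide in 44 mm.

```bash
python3 -m pendant '[0,0,-0.0015,0,0,0,0,0,-0.0015,0,0,0,0,0,0,0,0,0,0,0.0035,0,0,0,0,0,0.0045,0,0,0,0,0,0.0045,0,0,0,0,0,0.0045,0,0,0,0,0,0.0045,0,0,0,0,0,0.0045,0,0,0,0,0,0.0045,0,0,0,0,0,0.0045,0,0,0,0,0,0.0045,0,0,0,0,0,0,0,0,0,0,0,0,0,0,0]'
python3 go.py .5500 .2094 .0517 1.726
python3 - <<'E'
from h import *
d=camera("scene")
cv2.imwrite("pics/p4.png",cv2.resize(d["img"][190:345,235:385],(580,600),interpolation=2))
E
```

```text
t 10.78 shift [-0.0001  0.0552 -0.0018] turn [0.0004 0.0001 0.0005] ft [-5.4 -0.6 12.2] open 0.0106validation failed for argument at $...
```

View pics/p4.png

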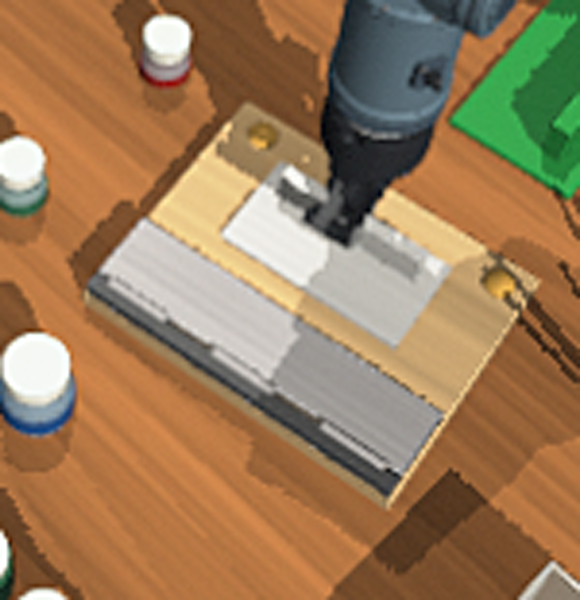

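The call was refused because the row count was wrong, and the picture shows the guide still in front of the flap, its edge running from (222,232) to (400,347). I'll retype the move.

```bash
python3 -m pendant '[0,0,-0.0015,0,0,0, 0,0,-0.0015,0,0,0, 0,0,0,0,0,0, 0,0.0045,0,0,0,0, 0,0.0045,0,0,0,0, 0,0.0045,0,0,0,0, 0,0.0045,0,0,0,0, 0,0.0045,0,0,0,0, 0,0.0045,0,0,0,0, 0,0,0,0,0,0, 0,0,0,0,0,0]'
python3 go.py .5500 .2094 .0517 1.726
```

```text
time: 11.75
ee_pos: [0.5278, 0.2059, 0.0508]
tcp_rot: [-3.141, 0.0, 1.727]
ft_force: [0.1, 0.8, -3.1]
opening: 0.0107
grip_force: 78.5
t 11.75 shift [-0.      0.0281 -0.0011] turn [-0.0001  0.      0.0004] ft [ 0.1  0.8 -3.1] open 0.0107
```

```bash
python3 -m pendant '[0,0.004,-0.001,0,0,0, 0,0.004,0,0,0,0, 0,0.004,0,0,0,0, 0,0.004,0,0,0,0, 0,0.004,0,0,0,0, 0,0.004,0,0,0,0, 0,0.004,0,0,0,0, 0,0,0,0,0,0, 0,0,0,0,0,0]'
python3 go.py .5500 .2094 .0502 1.726
```

```text
time: 12.5
ee_pos: [0.5499, 0.2094, 0.0516]
tcp_rot: [-3.141, 0.0, 1.727]
ft_force: [0.6, -0.3, -1.8]
opening: 0.0103
grip_force: 78.5
t 12.5 shift [-0.      0.0002  0.0018] turn [-0.0002  0.      0.0003] ft [ 0.6 -0.3 -1.8] open 0.0103
```

```bash
python3 -m pendant '[0,0,0.001,0,0,0, 0,0,0.001,0,0,0, 0,0,0.001,0,0,0, 0,0,0,0,0,0, 0,0,0,0,0,0]' - 100
python3 -m pendant '[0,0,0.0005,0,0,0, 0,0,0,0,0,0, 0,0,0,0,0,0]'
python3 inhand.py
```

```text
time: 12.92
ee_pos: [0.5496, 0.2094, 0.0503]
tcp_rot: [3.142, 0.0, 1.727]
ft_force: [-2.6, -0.5, 5.1]
opening: 0.0102
grip_force: 102.5
time: 13.17
ee_pos: [0.5495, 0.2094, 0.0503]
tcp_rot: [3.141, 0.0, 1.727]
ft_force: [-3.7, -0.9, 7.3]
opening: 0.0099
grip_force: 103.0
lead yaw 0.1537153172577793 expected 0.1560731150780108 offset 0.6394256467546864 expected 0.6331285746767387 res 0.18610225951441
flap yaw 0.16398349882402494 gap mm -23.448632102136926 flap offset 0.6160617631458832 res 0.20535672800912544
lateral of rib in flap frame 5.137856863485563e-05 x -0.03972407037863519
```

```bash
python3 -m pendant '[0,0.001,0,0,0,0, 0,0.001,0,0,0,0, 0,0,0.0006,0,0,0, 0,0,0.0006,0,0,0, 0,0,0.0006,0,0,0, 0,0,0,0,0,0, 0,0,0,0,0,0, 0,0,0,0,0,0]'
python3 - <<'E'
from h import *
s=r.read_state(); print(s["ee_pos"],s["ft_force"],s["torque"],s["tcp_rot"])
d=camera("scene");w=camera("wrist")
o=np.zeros((600,800,3),np.uint8)
o[:480,:460]=cv2.resize(d["img"][190:345,235:385],(460,480),interpolation=2)
o[:255,460:]=cv2.resize(w["img"],(340,255))
cv2.imwrite("pics/p5.png",o)
E
```

```text
time: 13.88
ee_pos: [0.5504, 0.2096, 0.0502]
tcp_rot: [-3.141, 0.0, 1.727]
ft_force: [-9.4, -2.1, 20.6]
opening: 0.0102
grip_force: 104.9
[0.55037129 0.20957557 0.05024645] [-9.43085025 -2.14690143 20.57801667] [-0.4787941   1.54971375 -0.04033364] [-3.14082513e+00  3.07938395e-04  1.72711969e+00]
```

View pics/p5.png

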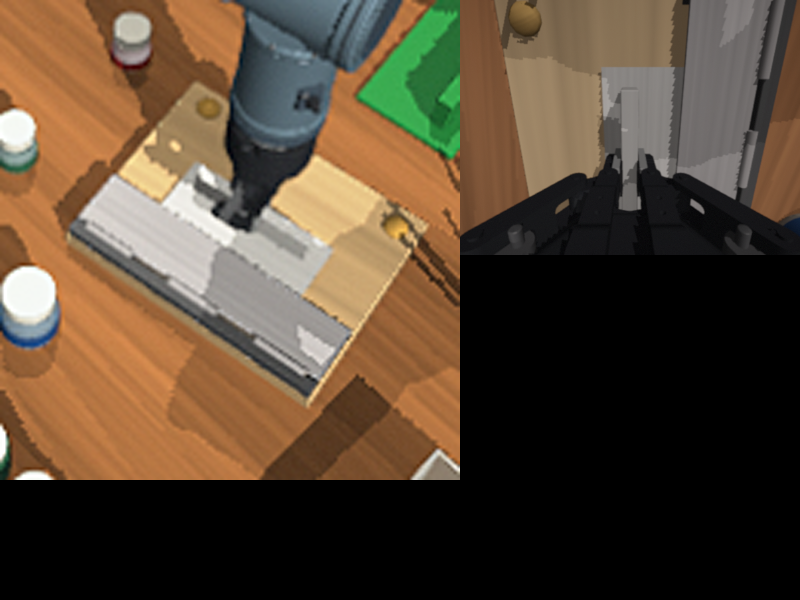

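The guide's edge is under the flap along its full length, from (165,200) to (305,290) in the scene view. The flap lies flat and the badges haven't moved. I'm pressing with about 20 N, so I'll hand it in.

```bash
python3 -c "
from workcell import ticket
print(ticket.close_job())"
```

```text
the job is handed in; nothing more can be done
None
```

Job handed in at about 14 s: the straightedge is tucked squarely about 19–20 mm under the flap along its whole edge, with the flap flat on its rests in the last picture, and still gripped and pressed flat on the board at about 20 N; no verdict was returned.

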